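Find the socket that fits the shoe-last stand's clamp nut

ROBOT

A 7-joint arm with a two-finger parallel gripper is mounted at the origin on the work surface. World frame = base frame: x ahead of the robot, y to its left, z up, the work surface at z = 0. Lengths are in m, angles in rad, forces in N, time in s.
With the tool pointing down it reaches from about 0.4 to 0.85 m from the base axis. Payload 4.4 kg.
Tool frame: the origin (TCP) lies midway between the tips of the shut fingers; the grasp point (between the pads) lies 19 mm behind it (arm.pinch_z is the distance from the TCP to the grasp point, in m); z points along the fingers, y is the line along which they close (so a half turn about z gives the same grasp; the last joint's range is limited). The gripper opens to 94 mm and grips with 3 to 60 N. Pads are 16 mm wide; open, the fingers measure 119 mm over their backs; the gripper's body (75 mm by 177 mm) begins 78 mm behind the grasp point.
Start: joints at [-1.287, 0.628, 0.038, 1.517, -0.027, 0.996, -0.02], TCP at [0.223, 0.611, 0.182] pointing down, gripper open.
Joint ranges: [-3.06, 3.06], [-0.37, 2.12], [-1.25, 1.32], [0.18, 2.47], [-1.1, 4.24], [0.23, 1.98], [-2.94, 2.94]. Speed limits (rad/s): [2.57, 2.57, 3.14, 3.14, 3.14, 3.14, 3.14].

INTERFACE

Orientations are given as a rotation vector (axis times angle).
In Python, from workcell import arm, optics gives the robot as it stands.
- The arm moves only by the shell command python3 -m pendant 'ROWS'. ROWS is JSON, a list of rows, each an object of numbers: "x", "y", "z": the shift along the tool's x, y, z in cm; "roll": the turn about the tool's z in degrees; "jaw": the opening, from 0 (shut) to 1 (fully open). In form: [{"x": .., "y": .., "z": .., "roll": .., "jaw": ..}, ...]. A call has 1 to 12 rows; each row is the pose to reach, as a shift and turn from the pose commanded when the call began, along the tool's axes at that moment; what a row does not reach only later rows make up. A row lasts 1/12 s, in which the tool goes at most 41.7 mm and 7.16 degrees, less where a joint would pass 70% of its speed; a pose out of reach is approached as far as the arm can. A call with a gripper value outside its range is refused whole. The fingers move at their own pace and stop on an object; the grip force is fixed at half the most. Time passes only in rows, so rows that repeat a pose let the fingers close. It gives the time, the measured TCP pose, the force, the opening and the grip force at its end, in the units of the state.
- arm.sense(): the state, without advancing time (a new reading comes with each control period).
- optics.get_image(name): name is "side" or "top"; returns (picture, depth): 384x512x3 uint8, blue, green, red; 384x512 float32, m along the optical axis (not along the pixel's ray), 0 where there is no reading.
- optics.camera_params(name): a dict with "camera_matrix" (3x3 intrinsics, pixels), "k1" (the pictures are not rectified: a ray, as slopes to the right and down, at radius r is drawn at 1 + k1 r^2 times it, then the intrinsics apply), "view" (4x4, takes a point from world to camera coordinates). Camera axes: x right, y down, z forward; pixel columns grow to the right and rows downward; lengths in m; the calibration is good to about 2 mm. A picture is of the moment at which its call begins. camera_params takes no time and is no camera call.
- arm.job_done(): hands the job in; it is judged then, once.
The state is a dict: "time_s": time; "joint_positions": joint angles; "dq": joint speeds; "joint_efforts": joint torques, N m; "position": TCP position; "eef_rot": TCP orientation; "wrist_force": force on the tool from outside, world axes, zero at the start; "wrist_torque": the same for the moment, N m; "width": opening from 0.0 (shut) to 1.0 (fully open); "grasp_force": force on a finger pad.
Only numpy, scipy, OpenCV 4.12 (cv2) and the standard library are available. Lean on these libraries where they do the work, as an engineer would, in place of code of your own. Each camera call takes 0.05 s, during which the arm holds its last target. There are 200 camera calls.

TASK

Find out which of the three sockets standing on the bench really fits the middle one of the three clamp nuts on the green shoe-last stand (a socket too small will not go down over the nut, one too large spins round it without turning it), set that one fully home and upright over the nut, and with it turn the nut about an eighth of a turn clockwise. Finish while still gripping that socket, seated on the nut. Leave the other two sockets standing upright on the bench and do not disturb the tin, the bottle or the brush.

Things in the scene. Friction and masses are not known exactly. Their poses are not given: they have to be found in the camera images.
- stand: Fixed green cast stand: bed 90 x 230 x 20 mm, long way along y, with three hex nuts on round bosses in a row at y = -75, 0 and +75 mm; on the -x side a tongue (30 to 150 mm out) with a steel foot plate (x -75 to -200 mm, top at z = 72 mm) and a strap to the middle boss. Origin: underside, below the axis of the middle nut; z up
- nut_a_seat (a point): Nut a, one of three on the stand (19, 24 and 30 mm across flats; which is which is not known and their order changes): point on its axis at its underside = top of its boss (52 mm across), 50 mm above the bench, where a seated socket's rim rests. z up; turns with the nut: flats face +-x, every 60 deg. Nut 18 mm high, top 4 mm tapers in by 3.2 mm; a round stud ends 4 mm above it
- nut_a (a joint): Turn of nut a about its upright axis, rad: 0 at the start, grows CLOCKWISE seen from above (an eighth of a turn is 0.785), stops at -0.2 and 2.0. It drags with about 0.25 N m and stays where it is left
- nut_b_seat (a point): Nut b, one of three on the stand (19, 24 and 30 mm across flats; which is which is not known and their order changes): point on its axis at its underside = top of its boss (52 mm across), 50 mm above the bench, where a seated socket's rim rests. z up; turns with the nut: flats face +-x, every 60 deg. Nut 18 mm high, top 4 mm tapers in by 3.2 mm; a round stud ends 4 mm above it
- nut_b (a joint): Turn of nut b about its upright axis, rad: 0 at the start, grows CLOCKWISE seen from above (an eighth of a turn is 0.785), stops at -0.2 and 2.0. It drags with about 0.25 N m and stays where it is left
- nut_c_seat (a point): Nut c, one of three on the stand (19, 24 and 30 mm across flats; which is which is not known and their order changes): point on its axis at its underside = top of its boss (52 mm across), 50 mm above the bench, where a seated socket's rim rests. z up; turns with the nut: flats face +-x, every 60 deg. Nut 18 mm high, top 4 mm tapers in by 3.2 mm; a round stud ends 4 mm above it
- nut_c (a joint): Turn of nut c about its upright axis, rad: 0 at the start, grows CLOCKWISE seen from above (an eighth of a turn is 0.785), stops at -0.2 and 2.0. It drags with about 0.25 N m and stays where it is left
- socket_small: Loose hex socket, red band, mouth down, about 0.16 kg. z 0 to 28 mm: hex sleeve 29 mm over flats, bore 21 mm across flats, 28 deep, fits the 19 mm nut with 2 mm play; flats face +-x, every 60 deg. Round shoulder to z = 34, square end 22 x 22 (sides along x, y) to z = 64: grip there. Origin: mouth centre. Too small for a nut: stays 15 to 18 mm high; too large: drops, but spins freely
- socket_medium: Loose hex socket, yellow band, mouth down, about 0.2 kg. z 0 to 28 mm: hex sleeve 34 mm over flats, bore 26 mm across flats, 28 deep, fits the 24 mm nut with 2 mm play; flats face +-x, every 60 deg. Round shoulder to z = 34, square end 22 x 22 (sides along x, y) to z = 64: grip there. Origin: mouth centre. Too small for a nut: stays 15 to 18 mm high; too large: drops, but spins freely
- socket_large: Loose hex socket, blue band, mouth down, about 0.25 kg. z 0 to 28 mm: hex sleeve 40 mm over flats, bore 32 mm across flats, 28 deep, fits the 30 mm nut with 2 mm play; flats face +-x, every 60 deg. Round shoulder to z = 34, square end 22 x 22 (sides along x, y) to z = 64: grip there. Origin: mouth centre. Too small for a nut: stays 15 to 18 mm high; too large: drops, but spins freely
- polish_tin: Bystander: flat round tin, 72 mm across, 26 mm high; origin at the centre of its underside
- glue_bottle: Bystander: bottle with red cap, 56 mm across, 110 mm high; origin at the centre of its underside
- shoe_brush: Bystander: wooden shoe brush lying bristles down, 150 x 50 x 36 mm, long way along x; origin at the centre of its underside
Things that resemble listed ones, but are neither listed nor needed, are in the scene too. Leave any orange look-alike of the socket_medium alone.

How it is judged:
On the way:
1. the gripped socket that fits is fully home on the stand's middle nut, which is not yet turned by 0.4 rad (((horizontal distance between nut_a_seat and stand below 0.02 m and horizontal distance between socket_medium and nut_a_seat below 0.004 m and z of socket_medium in the frame of nut_a_seat between -0.004 and 0.003 m and angle between socket_medium's own z axis and vertical below 0.08 rad and contact force between the fingers and socket_medium above 2 N and value of joint nut_a below 0.4 rad) or (horizontal distance between nut_b_seat and stand below 0.02 m and horizontal distance between socket_large and nut_b_seat below 0.004 m and z of socket_large in the frame of nut_b_seat between -0.004 and 0.003 m and angle between socket_large's own z axis and vertical below 0.08 rad and contact force between the fingers and socket_large above 2 N and value of joint nut_b below 0.4 rad) or (horizontal distance between nut_c_seat and stand below 0.02 m and horizontal distance between socket_small and nut_c_seat below 0.004 m and z of socket_small in the frame of nut_c_seat between -0.004 and 0.003 m and angle between socket_small's own z axis and vertical below 0.08 rad and contact force between the fingers and socket_small above 2 N and value of joint nut_c below 0.4 rad))), for 0.2 s.
At the end, for the whole second after the job is handed in: The fitting socket, at rest and gripped (over 2 N), is on the stand's middle nut: mouth within 4 mm of the axis and 3 mm of the boss, within 0.08 rad of upright; nut at 0.5 to 1.15 rad clockwise; the other sockets stand on the bench (below 6 mm, within 0.12 rad of upright) (((horizontal distance between nut_a_seat and stand below 0.02 m and horizontal distance between socket_medium and nut_a_seat below 0.004 m and z of socket_medium in the frame of nut_a_seat between -0.004 and 0.003 m and angle between socket_medium's own z axis and vertical below 0.08 rad and contact force between the fingers and socket_medium above 2 N and value of joint nut_a between 0.5 and 1.15 rad and linear speed of socket_medium below 0.02 m/s and height (world z) of each of socket_large, socket_small below 0.006 m and angle between each of socket_large, socket_small's own z axis and vertical below 0.12 rad) or (horizontal distance between nut_b_seat and stand below 0.02 m and horizontal distance between socket_large and nut_b_seat below 0.004 m and z of socket_large in the frame of nut_b_seat between -0.004 and 0.003 m and angle between socket_large's own z axis and vertical below 0.08 rad and contact force between the fingers and socket_large above 2 N and value of joint nut_b between 0.5 and 1.15 rad and linear speed of socket_large below 0.02 m/s and height (world z) of each of socket_medium, socket_small below 0.006 m and angle between each of socket_medium, socket_small's own z axis and vertical below 0.12 rad) or (horizontal distance between nut_c_seat and stand below 0.02 m and horizontal distance between socket_small and nut_c_seat below 0.004 m and z of socket_small in the frame of nut_c_seat between -0.004 and 0.003 m and angle between socket_small's own z axis and vertical below 0.08 rad and contact force between the fingers and socket_small above 2 N and value of joint nut_c between 0.5 and 1.15 rad and linear speed of socket_small below 0.02 m/s and height (world z) of each of socket_medium, socket_large below 0.006 m and angle between each of socket_medium, socket_large's own z axis and vertical below 0.12 rad))); the arm keeps its last pose, push and grip.
It fails at once if a bystander (tin, bottle, brush) is shifted by more than 30 mm or tipped (distance of any of polish_tin, glue_bottle, shoe_brush from where it was at the start of the episode above 0.03 m or angle between any of polish_tin, glue_bottle, shoe_brush's own z axis and vertical above 0.3 rad).
It also fails if it takes over 72 s, if anything falls off the work surface, if the arm or the gripper's body presses on something with over 40 N, if the wrist force passes 120 N, or if a joint passes its speed limit or range.

## Working session

There is one attempt and no reset: what is moved stays moved. The work goes in short steps, Python scripts to look and compute and a shell command to move; the robot and the scene stay as the last step left them, time stands still between calls to the robot, and variables do not carry over. Pictures are saved under pics/ and viewed, at most 10 in all, crops included, and the job is handed in when it is done.

```bash
mkdir -p pics; cat > h.py <<'E'
import numpy as np, cv2, sys
from workcell import arm, optics
from scipy.spatial.transform import Rotation as R
def snap(n,name):
    im,d=optics.get_image(n); cv2.imwrite(f'pics/{name}.png',im); np.save(f'pics/{name}.npy',d); return im,d
def ray(n,uv):
    p=optics.camera_params(n);K=np.array(p['camera_matrix'],float);k=p['k1']
    uv=np.atleast_2d(np.array(uv,float))
    return cv2.undistortPoints(uv[:,None],K,np.array([k,0,0,0.]))[:,0],np.array(p['view'])
def atz(n,uv,z):
    s,V=ray(n,uv);Rt=V[:3,:3].T;c=-Rt@V[:3,3]
    d=np.c_[s,np.ones(len(s))]@Rt.T
    z=np.broadcast_to(z,len(s))
    return c+d*((z-c[2])/d[:,2])[:,None]
def cloud(n,dep):
    h,w=dep.shape;u,v=np.meshgrid(np.arange(w),np.arange(h))
    s,V=ray(n,np.c_[u.ravel(),v.ravel()]);P=np.c_[s,np.ones(len(s))]*dep.reshape(-1,1)
    return ((P-V[:3,3])@V[:3,:3]).reshape(h,w,3)
def proj(n,P):
    p=optics.camera_params(n);V=np.array(p['view'])
    return cv2.projectPoints(np.atleast_2d(P).astype(float),cv2.Rodrigues(V[:3,:3])[0],V[:3,3],np.array(p['camera_matrix'],float),np.array([p['k1'],0,0,0.]))[0][:,0]
E
python3 - <<'E'
from h import *
a,_=snap('top','t0');b,_=snap('side','s0')
for n in('top','side'):
    p=optics.camera_params(n);print(p['k1'],np.round(p['camera_matrix'],1).tolist(),np.round(np.linalg.inv(np.array(p['view'])),3).tolist())
print(arm.sense())
E
```

```text
-0.05118302561668276 [[382.5, 0.0, 254.7], [0.0, 382.5, 196.7], [0.0, 0.0, 1.0]] [[0.0, -0.998, 0.068, 0.519], [-1.0, 0.001, 0.02, -0.005], [-0.02, -0.068, -0.998, 1.149], [0.0, 0.0, 0.0, 1.0]]
-0.049278982065314336 [[469.5, 0.0, 258.0], [0.0, 469.5, 190.3], [0.0, 0.0, 1.0]] [[0.804, -0.389, 0.45, -0.055], [-0.595, -0.511, 0.62, -0.865], [-0.011, -0.767, -0.642, 0.999], [0.0, 0.0, 0.0, 1.0]]
{'time_s': 0.1, 'joint_positions': array([-1.28683083,  0.62926764,  0.03844311,  1.51821725, -0.02701665,
        0.99632863, -0.02000583]), 'dq': array([ 3.47155111e-04, -2.96645810e-03, -1.45439107e-03, -1.36081621e-03,
       -1.29308646e-03, -2.28593070e-05,  1.19745349e-03]), 'joint_efforts': array([ 2.97581180e-03, -5.50793946e+01,  1.14730071e+00, -1.87120396e+01,
       -5.22022974e-02,  1.92456599e-02,  4.66325184e-05]), 'position': array([0.22248992, 0.61006692, 0.18075325]), 'eef_rot': array([-5.46581905e-01, -3.09337948e+00,  2.63494143e-03]), 'wrist_force': array([-0.18478705,  1.12961458,  0.044902  ]), 'wrist_torque': array([-0.02679257,  0.04201103, -0.02437864]), 'grasp_force': 0.0, 'width': 1.002642250770347}
```

View pics/t0.png

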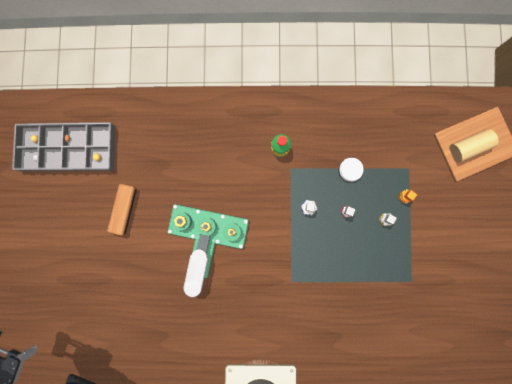

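View pics/s0.png

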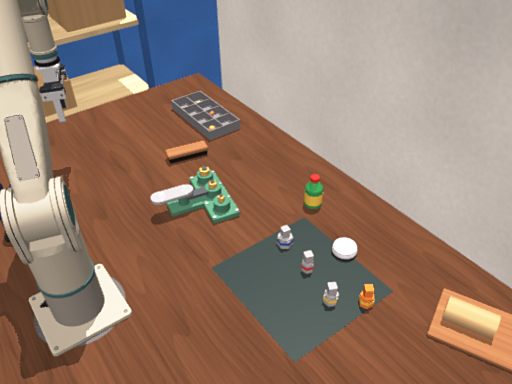

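The top view shows the stand with its nuts at about (180,221), (206,227) and (233,232). The sockets are at (309,207), (349,212) and (388,219), and the orange look-alike is at (408,196). Next I'll look at enlarged crops.

```bash
python3 - <<'E'
from h import *
a=cv2.imread('pics/t0.png');b=cv2.imread('pics/s0.png')
def c(i,x,y,w,h,W,H): return cv2.resize(i[y:y+h,x:x+w],(W,H),interpolation=cv2.INTER_CUBIC)
A=np.hstack([c(a,160,195,100,75,400,300),c(a,290,180,130,60,400,185) if 0 else c(a,295,170,130,97,400,300)])
B=np.hstack([c(b,170,160,80,60,400,300),c(b,270,220,120,90,400,300)])
cv2.imwrite('pics/c0.png',np.vstack([A,B]))
E
```

```text
(no output)
```

View pics/c0.png

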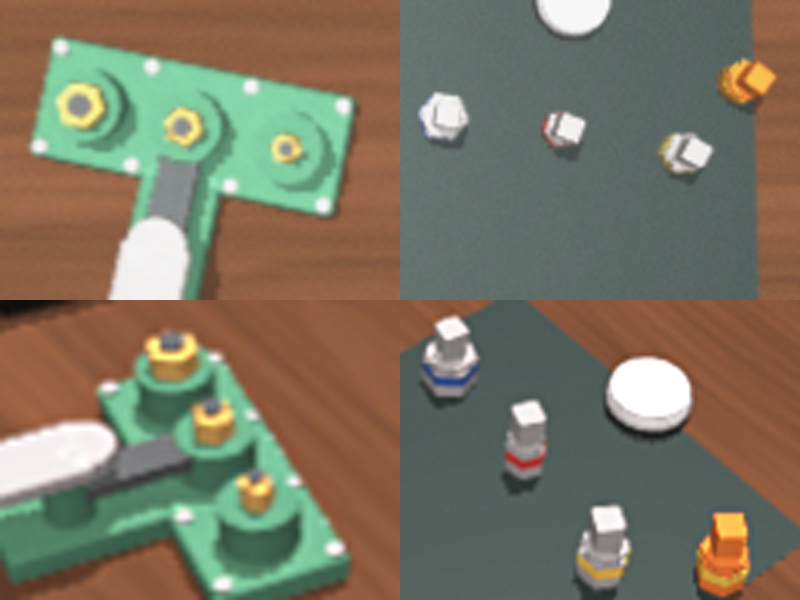

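The middle nut is the 24 mm one: left to right (top view) they are large, medium, small. Possible targets are yellow band (388,219), orange look-alike (408,196), blue band (309,207) and red band (349,212). I'm choosing the grey socket with the yellow band, confirmed in the crop, and measuring it now.

```bash
python3 - <<'E'
from h import *
def blobs(m,lo,hi):
    n,l,s,c=cv2.connectedComponentsWithStats(m.astype(np.uint8));return [(np.round(c[i],2),s[i,4]) for i in range(1,n) if lo<=s[i,4]<=hi]
F=6
for n,f in(('top','t0'),('side','s0')):
    a=cv2.imread(f'pics/{f}.png');d=np.load(f'pics/{f}.npy');C=cloud(n,d)
    # enlarged so blobs are sub-pixel
    for nm,(x,y,w,h) in {'stand':((160,200,95,55) if n=='top' else (160,160,85,65)),'sock':((300,195,100,35) if n=='top' else (275,220,70,90))}.items():
        I=cv2.resize(a[y:y+h,x:x+w],None,fx=F,fy=F,interpolation=cv2.INTER_CUBIC)
        hsv=cv2.cvtColor(I,cv2.COLOR_BGR2HSV);H,S,V=[hsv[...,i] for i in range(3)]
        f2=lambda c:np.array([x,y])+(np.array(c)+.5)/F-.5
        if nm=='stand':
            print(n,'gold');
            for c,A in blobs((H>15)&(H<35)&(S>110)&(V>120),150,9000): 
                print('  ',f2(c).round(2),A,atz(n,f2(c),.066)[0].round(4))
            print(n,'white')
            for c,A in blobs((S<60)&(V>170),60,900): print('  ',f2(c).round(2),A,atz(n,f2(c),.021)[0].round(4))
        else:
            print(n,'tops')
            for c,A in blobs((S<60)&(V>(215 if n=='top' else 215)),300,9000):
                print('  ',f2(c).round(2),A,atz(n,f2(c),.064)[0].round(4))
    Z=C[...,2];
    for (u,v) in ([(390,220),(349,212),(309,207)] if n=='top' else [(331,292),(308,258),(285,235)]):
        s=np.s_[v-20:v+20,u-20:u+20];m=(Z[s]>.058)&(Z[s]<.07);P=C[s][m];print(n,'depth top',P.mean(0).round(4),len(P), 'yaw',cv2.minAreaRect((P[:,:2]*1000).astype(np.float32)))
E
```

```text
top gold
   [183.19 222.24] 660 [0.5205 0.2193 0.066 ]
   [207.11 227.57] 661 [0.5055 0.1509 0.066 ]
   [232.8  231.91] 354 [0.4934 0.078  0.066 ]
top white
   [174.78 206.36] 577 [0.5676 0.2544 0.021 ]
   [197.63 211.15] 577 [0.5534 0.186  0.021 ]
   [222.43 216.19] 562 [0.5385 0.1123 0.021 ]
   [177.92 219.34] 63 [0.5291 0.2445 0.021 ]
   [245.36 221.05] 573 [0.5243 0.0445 0.021 ]
   [203.99 225.61] 68 [0.5107 0.1667 0.021 ]
   [169.45 230.99] 553 [0.4946 0.2693 0.021 ]
   [230.61 231.53] 83 [0.4935 0.0879 0.021 ]
   [192.39 235.86] 549 [0.4805 0.2008 0.021 ]
   [217.14 241.04] 521 [0.4655 0.1275 0.021 ]
   [240.32 245.87] 542 [0.4515 0.0592 0.021 ]
top tops
   [308.61 205.98] 3970 [ 0.5667 -0.1367  0.064 ]
   [350.02 210.84] 1707 [ 0.5528 -0.2538  0.064 ]
   [383.64 216.51] 411 [ 0.5366 -0.3491  0.064 ]
   [391.08 218.76] 1696 [ 0.5302 -0.3701  0.064 ]
top depth top [ 0.5298 -0.3693  0.0631] 62 yaw ((529.8766479492188, -370.09075927734375), (23.357324600219727, 21.909303665161133), 58.093631744384766)
top depth top [ 0.5532 -0.2537  0.0634] 62 yaw ((553.3195190429688, -253.9366149
[... 718 characters left out ...]
284.98 227.99] 1368 [ 0.5624 -0.141   0.064 ]
   [290.17 236.39] 425 [ 0.553  -0.1755  0.064 ]
   [339.59 246.03] 6292 [ 0.6366 -0.2848  0.064 ]
   [308.19 253.52] 1586 [ 0.5508 -0.2539  0.064 ]
   [332.02 285.22] 1962 [ 0.528  -0.3703  0.064 ]
side depth top [ 0.5263 -0.3704  0.0643] 73 yaw ((527.9112548828125, -369.6138610839844), (24.664976119995117, 21.567663192749023), 62.250953674316406)
side depth top [ 0.5483 -0.2541  0.0627] 59 yaw ((549.9520874023438, -252.73741149902344), (25.770591735839844, 24.159786224365234), 66.05839538574219)
side depth top [ 0.5607 -0.1538  0.0624] 59 yaw ((553.8305053710938, -188.84991455078125), (120.43910217285156, 21.721031188964844), 78.91209411621094)
```

```bash
python3 - <<'E'
from h import *
print('orange top', atz('top',(295+760/3.077,170+77/3.077),.064).round(3), 'stud', atz('top',(160+184/4-.4,195+125/4-.4),.072).round(4))
def over(n,f,psi,c,sz,F=8):
    a=cv2.imread(f'pics/{f}.png');x,y,w,h=sz
    I=cv2.resize(a[y:y+h,x:x+w],None,fx=F,fy=F,interpolation=cv2.INTER_CUBIC)
    t=np.deg2rad(psi)
    def poly(P,col):
        p=proj(n,P);p=((p-[x,y]+.5)*F-.5);cv2.polylines(I,[np.round(p).astype(int)],True,col,1)
    for z in(0,.028):
        k=np.arange(6)*np.pi/3+np.pi/6+t;r=.017/np.cos(np.pi/6);poly(np.c_[c[0]+r*np.cos(k),c[1]+r*np.sin(k),k*0+z],(0,0,255))
    for z in(.034,.064):
        k=np.arange(4)*np.pi/2+np.pi/4+t;r=.011*2**.5;poly(np.c_[c[0]+r*np.cos(k),c[1]+r*np.sin(k),k*0+z],(255,0,0))
    return I
ct=(.530,-.370);cs=(.528,-.3703)
A=np.hstack([over('top','t0',60,ct,(366,200,45,36)),over('top','t0',-30,ct,(366,200,45,36))])
B=np.hstack([over('side','s0',60,cs,(308,272,45,38)),over('side','s0',-30,cs,(308,272,45,38))])
cv2.imwrite('pics/c1.png',np.vstack([A,B]))
E
```

```text
orange top [[ 0.597 -0.814  0.064]] stud [[0.5105 0.1544 0.072 ]]
```

View pics/c1.png

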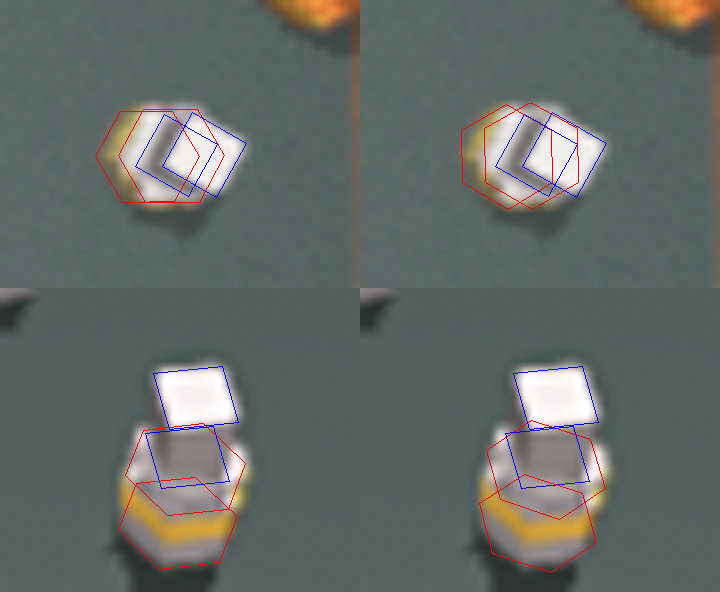

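Left overlay (hex flats at 0° mod 60, square at −30°) matches the outline and the band's bends, so the socket yaw is settled. The orange one is about 9 cm away, so I'll approach with the jaw half open.

```bash
cat >> h.py <<'E'
def plan(xyz,yaz):
    s=arm.sense();M=R.from_rotvec(s['eef_rot']).as_matrix();d=M.T@(np.array(xyz)-s['position'])*100
    a=np.rad2deg(np.arctan2(M[1,1],M[0,1]));r=(a-yaz+90)%180-90
    print('xyz cm',d.round(2),'roll',round(r,1),'yaz now',round(a,1),'tiltdeg',round(np.rad2deg(np.arccos(-M[2,2])),2),'F',s['wrist_force'].round(1),'J',s['joint_positions'].round(2),'t',s['time_s'])
E
python3 - <<'E'
from h import *
plan((.56,.15,.20),20); plan((.529,-.370,.20),-30)
E
```

```text
xyz cm [-47.47 -31.66  -1.87] roll 50.0 yaz now 70.0 tiltdeg 0.1 F [-0.2  1.1  0. ] J [-1.29  0.63  0.04  1.52 -0.03  1.   -0.02] t 0.1
xyz cm [-62.38 -81.57  -1.79] roll -80.0 yaz now 70.0 tiltdeg 0.1 F [-0.2  1.1  0. ] J [-1.29  0.63  0.04  1.52 -0.03  1.   -0.02] t 0.1
```

```bash
python3 -m pendant '[{"x":-12,"y":-8,"z":-2,"roll":12,"jaw":0.5},{"x":-24,"y":-16,"z":-2,"roll":25,"jaw":0.5},{"x":-36,"y":-24,"z":-2,"roll":38,"jaw":0.5},{"x":-47.5,"y":-31.7,"z":-2,"roll":50,"jaw":0.5},{"x":-47.5,"y":-31.7,"z":-2,"roll":50,"jaw":0.5},{"x":-47.5,"y":-31.7,"z":-2,"roll":50,"jaw":0.5},{"x":-47.5,"y":-31.7,"z":-2,"roll":50,"jaw":0.5},{"x":-47.5,"y":-31.7,"z":-2,"roll":50,"jaw":0.5},{"x":-47.5,"y":-31.7,"z":-2,"roll":50,"jaw":0.5},{"x":-47.5,"y":-31.7,"z":-2,"roll":50,"jaw":0.5},{"x":-47.5,"y":-31.7,"z":-2,"roll":50,"jaw":0.5},{"x":-47.5,"y":-31.7,"z":-2,"roll":50,"jaw":0.5}]'
python3 -c "
from h import *
plan((.529,-.370,.15),-30)"
```

```text
time_s: 1.1
position: [0.5185, 0.206, 0.1997]
eef_rot: [-1.802, -2.573, 0.001]
wrist_force: [1.3, 0.4, 0.8]
width: 0.501
grasp_force: 0.0
xyz cm [-54.5  -18.69   4.98] roll 50.0 yaz now 20.0 tiltdeg 0.04 F [1.3 0.4 0.8] J [-0.63  0.49  0.3   1.76 -0.18  0.92  0.1 ] t 1.1
```

```bash
python3 -m pendant '[{"x":-54.5,"y":-18.7,"z":0,"roll":50,"jaw":0.5},{"x":-54.5,"y":-18.7,"z":0,"roll":50,"jaw":0.5},{"x":-54.5,"y":-18.7,"z":0,"roll":50,"jaw":0.5},{"x":-54.5,"y":-18.7,"z":0,"roll":50,"jaw":0.5},{"x":-54.5,"y":-18.7,"z":0,"roll":50,"jaw":0.5},{"x":-54.5,"y":-18.7,"z":0,"roll":50,"jaw":0.5},{"x":-54.5,"y":-18.7,"z":0,"roll":50,"jaw":0.5},{"x":-54.5,"y":-18.7,"z":0,"roll":50,"jaw":0.5},{"x":-54.5,"y":-18.7,"z":0,"roll":50,"jaw":0.5},{"x":-54.5,"y":-18.7,"z":0,"roll":50,"jaw":0.5},{"x":-54.5,"y":-18.7,"z":0,"roll":50,"jaw":0.5},{"x":-54.5,"y":-18.7,"z":0,"roll":50,"jaw":0.5}]'
python3 -c "
from h import *
plan((.529,-.370,.15),-30)"
```

```text
time_s: 2.1
position: [0.5264, -0.2937, 0.1995]
eef_rot: [-2.72, -1.57, 0.0]
wrist_force: [0.3, -0.1, -0.1]
width: 0.496
grasp_force: 0.0
xyz cm [-6.47  4.05  4.95] roll -0.0 yaz now -30.0 tiltdeg 0.05 F [ 0.3 -0.1 -0.1] J [ 0.13  0.59  0.54  1.64 -0.35  1.    0.26] t 2.1
```

```bash
python3 -m pendant '[{"x":-3.3,"y":2,"z":1,"jaw":0.5},{"x":-6.5,"y":4.05,"z":5,"jaw":0.5},{"x":-6.5,"y":4.05,"z":5,"jaw":0.5},{"x":-6.5,"y":4.05,"z":5,"jaw":0.5},{"x":-6.5,"y":4.05,"z":5,"jaw":0.5},{"x":-6.5,"y":4.05,"z":5,"jaw":0.5}]'
python3 -c "
from h import *
plan((.529,-.370,.036),-30)"
```

```text
xyz cm [-6.48  4.06 16.35] roll -0.0 yaz now -30.0 tiltdeg 0.05 F [ 0.3 -0.1 -0.1] J [ 0.13  0.59  0.54  1.64 -0.35  1.    0.26] t 2.1validation failed for argument at $[0]...
```

```bash
python3 -m pendant '[{"x":-3.3,"y":2,"z":1,"roll":0,"jaw":0.5},{"x":-6.5,"y":4.05,"z":5,"roll":0,"jaw":0.5},{"x":-6.5,"y":4.05,"z":5,"roll":0,"jaw":0.5},{"x":-6.5,"y":4.05,"z":5,"roll":0,"jaw":0.5},{"x":-6.5,"y":4.05,"z":5,"roll":0,"jaw":0.5},{"x":-6.5,"y":4.05,"z":5,"roll":0,"jaw":0.5}]'
python3 -c "
from h import *
plan((.529,-.370,.036),-30)"
```

```text
time_s: 2.6
position: [0.5305, -0.3665, 0.1505]
eef_rot: [-2.719, -1.573, -0.002]
wrist_force: [0.6, 0.4, -0.4]
width: 0.499
grasp_force: 0.0
xyz cm [-0.39  0.04 11.45] roll 0.1 yaz now -29.9 tiltdeg 0.09 F [ 0.6  0.4 -0.4] J [ 0.28  0.7   0.5   1.58 -0.39  0.96  0.38] t 2.6
```

```bash
python3 -m pendant '[{"x":0,"y":0,"z":0,"roll":0,"jaw":0.5},{"x":0,"y":0,"z":0,"roll":0,"jaw":0.5},{"x":0,"y":0,"z":3,"roll":0,"jaw":0.5},{"x":0,"y":0,"z":6,"roll":0,"jaw":0.5},{"x":0,"y":0,"z":6,"roll":0,"jaw":0.5},{"x":0,"y":0,"z":6,"roll":0,"jaw":0.5}]'
python3 -c "
from h import *
plan((.529,-.370,.036),-30)"
```

```text
time_s: 3.1
position: [0.5292, -0.3671, 0.0896]
eef_rot: [-2.718, -1.57, 0.001]
wrist_force: [0.4, -0.1, -0.3]
width: 0.5
grasp_force: 0.0
xyz cm [-0.26  0.14  5.36] roll 0.0 yaz now -30.0 tiltdeg 0.14 F [ 0.4 -0.1 -0.3] J [ 0.3   0.77  0.46  1.63 -0.43  0.85  0.41] t 3.1
```

```bash
python3 -m pendant '[{"x":-0.26,"y":0.14,"z":2,"roll":0,"jaw":0.5},{"x":-0.26,"y":0.14,"z":4,"roll":0,"jaw":0.5},{"x":-0.26,"y":0.14,"z":5.3,"roll":0,"jaw":0.5},{"x":-0.26,"y":0.14,"z":5.3,"roll":0,"jaw":0.5},{"x":-0.26,"y":0.14,"z":5.3,"roll":0,"jaw":0.5},{"x":-0.26,"y":0.14,"z":5.3,"roll":0,"jaw":0.5}]'
python3 -c "
from h import *
plan((.529,-.370,.036),-30)"
```

```text
time_s: 3.6
position: [0.5303, -0.3723, 0.0385]
eef_rot: [2.719, 1.569, 0.001]
wrist_force: [0.1, 0.1, -0.3]
width: 0.498
grasp_force: 0.0
xyz cm [ 0.13 -0.23  0.25] roll -0.0 yaz now -30.0 tiltdeg 0.14 F [ 0.1  0.1 -0.3] J [ 0.32  0.84  0.43  1.65 -0.46  0.75  0.44] t 3.6
```

```bash
python3 -m pendant '[{"x":0,"y":-0.1,"z":0.2,"roll":0,"jaw":0.5},{"x":0,"y":-0.1,"z":0.2,"roll":0,"jaw":0},{"x":0,"y":-0.1,"z":0.2,"roll":0,"jaw":0},{"x":0,"y":-0.1,"z":0.2,"roll":0,"jaw":0},{"x":0,"y":-0.1,"z":0.2,"roll":0,"jaw":0},{"x":0,"y":-0.1,"z":0.2,"roll":0,"jaw":0},{"x":0,"y":-0.1,"z":0.2,"roll":0,"jaw":0},{"x":0,"y":-0.1,"z":0.2,"roll":0,"jaw":0},{"x":0,"y":-0.1,"z":0.2,"roll":0,"jaw":0}]'
python3 -c "
from h import *
plan((.529,-.370,.036),-30)"
```

```text
time_s: 4.35
position: [0.5288, -0.3714, 0.0352]
eef_rot: [2.72, 1.569, 0.0]
wrist_force: [0.0, -0.3, 2.1]
width: 0.228
grasp_force: 30.0
xyz cm [ 0.13 -0.05 -0.08] roll -0.0 yaz now -30.0 tiltdeg 0.06 F [ 0.  -0.3  2.1] J [ 0.33  0.84  0.42  1.66 -0.47  0.75  0.45] t 4.35
```

```bash
python3 -m pendant '[{"x":0,"y":0,"z":-3,"roll":0,"jaw":0},{"x":0,"y":0,"z":-6,"roll":0,"jaw":0},{"x":0,"y":0,"z":-9,"roll":0,"jaw":0},{"x":0,"y":0,"z":-12,"roll":0,"jaw":0},{"x":0,"y":0,"z":-15,"roll":0,"jaw":0},{"x":0,"y":0,"z":-17,"roll":0,"jaw":0},{"x":0,"y":0,"z":-17,"roll":0,"jaw":0}]'
python3 -c "
from h import *
plan((.509,.158,.20),18.3)"
```

```text
time_s: 4.93
position: [0.53, -0.3728, 0.209]
eef_rot: [2.716, 1.567, 0.004]
wrist_force: [1.0, -0.6, -1.9]
width: 0.225
grasp_force: 30.0
xyz cm [ 44.9  -28.4    0.68] roll -48.3 yaz now -30.0 tiltdeg 0.39 F [ 1.  -0.6 -1.9] J [ 0.27  0.65  0.53  1.51 -0.35  1.08  0.35] t 4.9333
```

```bash
python3 -m pendant '[{"x":3,"y":-1.9,"z":0.7,"roll":-4,"jaw":0},{"x":6.7,"y":-4.2,"z":0.7,"roll":-8,"jaw":0},{"x":10.1,"y":-6.4,"z":0.7,"roll":-12,"jaw":0},{"x":13.5,"y":-8.5,"z":0.7,"roll":-16,"jaw":0},{"x":16.9,"y":-10.7,"z":0.7,"roll":-20,"jaw":0},{"x":20.3,"y":-12.8,"z":0.7,"roll":-24,"jaw":0},{"x":23.7,"y":-15,"z":0.7,"roll":-28,"jaw":0},{"x":27.1,"y":-17.1,"z":0.7,"roll":-32,"jaw":0},{"x":30.5,"y":-19.3,"z":0.7,"roll":-36,"jaw":0},{"x":33.8,"y":-21.4,"z":0.7,"roll":-40,"jaw":0},{"x":37,"y":-23.4,"z":0.7,"roll":-44,"jaw":0},{"x":39,"y":-24.7,"z":0.7,"roll":-48.3,"jaw":0}]'
python3 -c "
from h import *
plan((.509,.158,.15),18.3)"
```

```text
time_s: 5.93
position: [0.5076, 0.0952, 0.196]
eef_rot: [-1.828, -2.55, 0.002]
wrist_force: [0.4, -0.4, -2.8]
width: 0.224
grasp_force: 30.0
xyz cm [5.89 2.17 4.61] roll 0.4 yaz now 18.7 tiltdeg 0.24 F [ 0.4 -0.4 -2.8] J [-0.45  0.44  0.31  1.87 -0.17  0.86  0.27] t 5.9333
```

```bash
python3 -m pendant '[{"x":3,"y":1.1,"z":1.5,"roll":0.4,"jaw":0},{"x":5.9,"y":2.15,"z":3,"roll":0.4,"jaw":0},{"x":5.9,"y":2.15,"z":6,"roll":0.4,"jaw":0},{"x":5.9,"y":2.15,"z":6,"roll":0.4,"jaw":0},{"x":5.9,"y":2.15,"z":6,"roll":0.4,"jaw":0},{"x":5.9,"y":2.15,"z":6,"roll":0.4,"jaw":0},{"x":5.9,"y":2.15,"z":6,"roll":0.4,"jaw":0}]'
python3 - <<'E'
from h import *
plan((.509,.158,.13),18.3)
a,_=snap('top','t1');b,_=snap('side','s1');plan((.509,.158,.13),18.3)
c=lambda i,x,y,w,h:cv2.resize(i[y:y+h,x:x+w],(400,500),interpolation=cv2.INTER_CUBIC)
cv2.imwrite('pics/c2.png',np.hstack([c(a,160,180,80,100),c(b,170,130,80,100)]))
E
```

```text
time_s: 6.52
position: [0.5126, 0.1518, 0.1388]
eef_rot: [1.852, 2.536, 0.001]
wrist_force: [1.0, -0.1, -2.4]
width: 0.23
grasp_force: 30.0
xyz cm [ 0.7  -0.16  0.88] roll -0.6 yaz now 17.7 tiltdeg 0.09 F [ 1.  -0.1 -2.4] J [-0.53  0.53  0.28  1.89 -0.21  0.74  0.18] t 6.5167
xyz cm [ 0.67 -0.18  0.91] roll -0.5 yaz now 17.8 tiltdeg 0.12 F [-0.9 -0.2 -2. ] J [-0.53  0.53  0.28  1.89 -0.21  0.74  0.18] t 6.6167
```

View pics/c2.png

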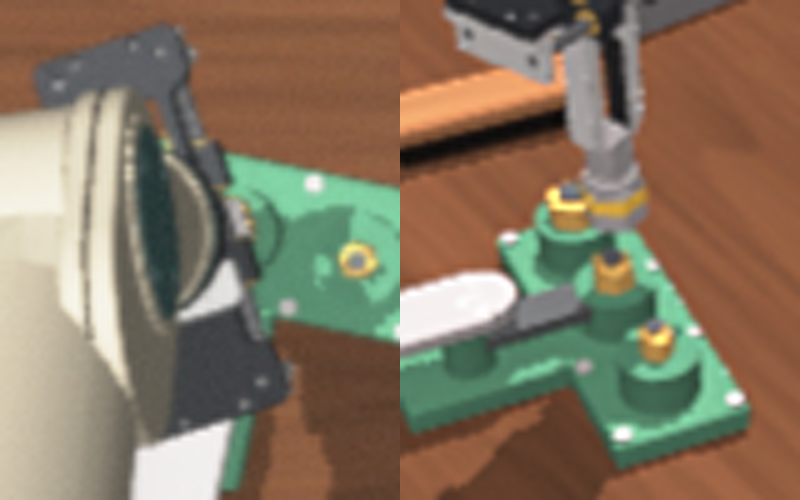

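The side view shows the yellow-band socket held just beyond the middle nut, and the top view is blocked by the arm. I'll overlay the model on a side crop to get the offset.

```bash
cat >> h.py <<'E'
def poly(I,n,o,F,P,col):
    p=(proj(n,P)-o+.5)*F-.5;cv2.polylines(I,[np.round(p).astype(int)],True,col,1)
def ngon(c,k,rin,z,psi):
    t=np.arange(k)*2*np.pi/k+np.pi/k+np.deg2rad(psi);r=rin/np.cos(np.pi/k);return np.c_[c[0]+r*np.cos(t),c[1]+r*np.sin(t),t*0+z]
E
python3 - <<'E'
from h import *
n='side';o=np.array([193,148]);F=10;w,h=58,58
I0=cv2.resize(cv2.imread('pics/s1.png')[o[1]:o[1]+h,o[0]:o[0]+w],None,fx=F,fy=F,interpolation=cv2.INTER_CUBIC)
I=I0.copy()
T=np.array([.5125,.152,.1389]);mz=T[2]-.0355
for z in(0,.028):poly(I,n,o,F,ngon(T,6,.017,mz+z,-12),(0,0,255))
for z in(.034,):poly(I,n,o,F,ngon(T,4,.011,mz+z,17.8),(255,0,0))
c=np.array([.5086,.1594])
for z,r in((.05,.012),(.064,.012)):poly(I,n,o,F,ngon(c,6,r,z,-11.7),(255,0,255))
poly(I,n,o,F,ngon(c,40,.026,.05,0),(255,255,0))
poly(I,n,o,F,ngon(c,40,.004,.072,0),(255,255,255))
cv2.imwrite('pics/c3.png',I)
E
```

```text
(no output)
```

View pics/c3.png

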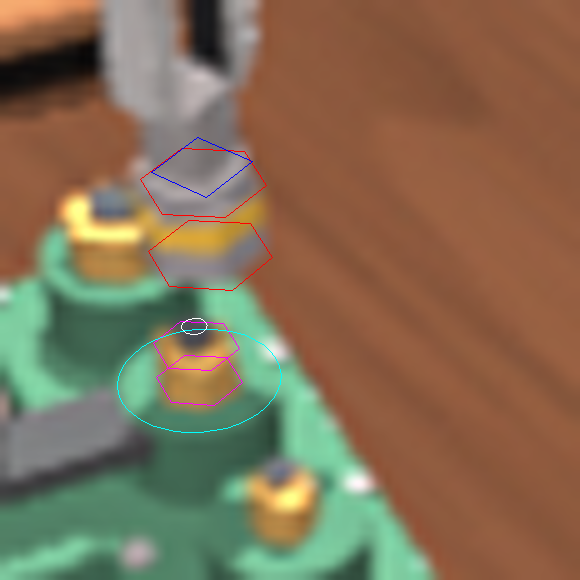

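```bash
python3 - <<'E'
from h import *
c=np.array([.5086,.1594,.06]);J=np.array([(proj('side',c+d)-proj('side',c))[0]/.001 for d in([.001,0,0],[0,.001,0])]).T
d=np.linalg.inv(J)@[.5,.9];print(J.round(),d)
t=c[:2]+d;print('target tcp',t);plan((*t,.118),18.3)
E
```

```text
[[ 266. -168.]
 [-120. -158.]] [-0.00116087 -0.0048236 ]
target tcp [0.50743913 0.1545764 ]
xyz cm [ 0.39 -0.44  2.1 ] roll -0.5 yaz now 17.8 tiltdeg 0.12 F [-0.9 -0.2 -2. ] J [-0.53  0.53  0.28  1.89 -0.21  0.74  0.18] t 6.6167
```

```bash
python3 -m pendant '[{"x":0.4,"y":-0.4,"z":1,"roll":-0.5,"jaw":0},{"x":0.6,"y":-0.35,"z":2.4,"roll":-0.5,"jaw":0},{"x":0.6,"y":-0.35,"z":2.4,"roll":-0.5,"jaw":0},{"x":0.6,"y":-0.35,"z":2.4,"roll":-0.5,"jaw":0},{"x":0.6,"y":-0.35,"z":2.4,"roll":-0.5,"jaw":0},{"x":0.6,"y":-0.35,"z":2.4,"roll":-0.5,"jaw":0}]'
python3 - <<'E'
from h import *
plan((.508,.1565,.114),18.3)
snap('side','s2');s=arm.sense();T=s['position'];print(T)
n='side';o=np.array([185,155]);F=12;w,h=50,45
def base(f): return cv2.resize(cv2.imread(f'pics/{f}.png')[o[1]:o[1]+h,o[0]:o[0]+w],None,fx=F,fy=F,interpolation=cv2.INTER_CUBIC)
I=base('s2');mz=T[2]-.0355
for z in(0,.028):poly(I,n,o,F,ngon(T,6,.017,mz+z,-12),(0,0,255))
cv2.imwrite('pics/c4.png',I)
E
```

```text
time_s: 7.12
position: [0.5076, 0.1574, 0.1148]
eef_rot: [1.839, 2.546, 0.002]
wrist_force: [0.3, -0.1, -1.9]
width: 0.225
grasp_force: 30.0
xyz cm [-0.1   0.01  0.08] roll 0.0 yaz now 18.3 tiltdeg 0.1 F [ 0.3 -0.1 -1.9] J [-0.53  0.56  0.26  1.92 -0.22  0.68  0.19] t 7.1167
[0.50741078 0.15748804 0.11473663]
```

View pics/c4.png

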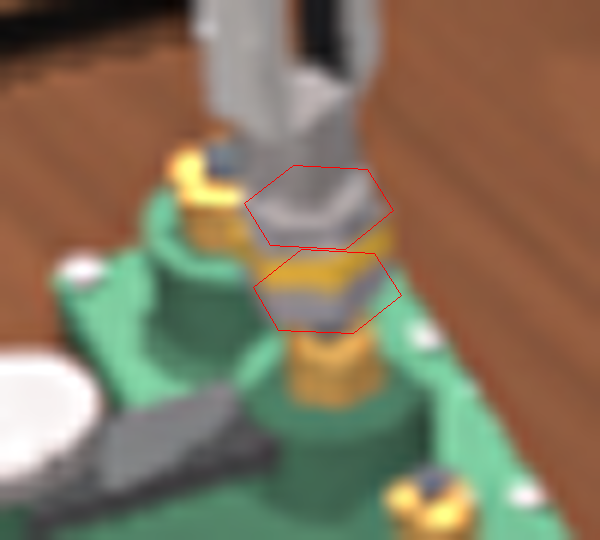

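```bash
python3 -c "
from h import *
plan((.5072,.1555,.108),18.3)"
```

```text
xyz cm [-0.18 -0.08  0.67] roll 0.0 yaz now 18.3 tiltdeg 0.09 F [-0.1 -0.1 -2.1] J [-0.53  0.56  0.26  1.92 -0.22  0.68  0.19] t 7.1667
```

```bash
python3 -m pendant '[{"x":-0.18,"y":-0.08,"z":0.3,"roll":0,"jaw":0},{"x":-0.18,"y":-0.08,"z":0.6,"roll":0,"jaw":0},{"x":-0.18,"y":-0.08,"z":0.9,"roll":0,"jaw":0},{"x":-0.18,"y":-0.08,"z":1.1,"roll":0,"jaw":0},{"x":-0.18,"y":-0.08,"z":1.3,"roll":0,"jaw":0},{"x":-0.18,"y":-0.08,"z":1.3,"roll":0,"jaw":0},{"x":-0.18,"y":-0.08,"z":1.3,"roll":0,"jaw":0}]'
python3 -c "
from h import *
plan((.5072,.1555,.0855),18.3)"
```

```text
time_s: 7.75
position: [0.5069, 0.1556, 0.1008]
eef_rot: [1.838, 2.547, 0.0]
wrist_force: [0.8, -0.2, -2.8]
width: 0.226
grasp_force: 30.0
xyz cm [-0.02  0.03  1.53] roll 0.1 yaz now 18.4 tiltdeg 0.04 F [ 0.8 -0.2 -2.8] J [-0.52  0.58  0.25  1.94 -0.23  0.65  0.2 ] t 7.75
```

```bash
python3 -m pendant '[{"x":0,"y":0,"z":0.2,"roll":0,"jaw":0},{"x":0,"y":0,"z":0.4,"roll":0,"jaw":0},{"x":0,"y":0,"z":0.6,"roll":0,"jaw":0},{"x":0,"y":0,"z":0.6,"roll":0,"jaw":0}]'
python3 -c "
from h import *
plan((.5072,.1555,.0855),18.3)"
```

```text
time_s: 8.08
position: [0.5077, 0.1557, 0.0948]
eef_rot: [1.838, 2.546, 0.002]
wrist_force: [3.9, 0.2, -3.4]
width: 0.226
grasp_force: 30.1
xyz cm [-0.   -0.05  0.93] roll 0.0 yaz now 18.3 tiltdeg 0.13 F [ 3.9  0.2 -3.4] J [-0.52  0.59  0.25  1.94 -0.23  0.63  0.2 ] t 8.0833
```

```bash
python3 -m pendant '[{"x":0,"y":0.07,"z":0.1,"roll":0,"jaw":0},{"x":0,"y":0.07,"z":0.3,"roll":0,"jaw":0},{"x":0,"y":0.07,"z":0.5,"roll":0,"jaw":0},{"x":0,"y":0.07,"z":0.7,"roll":0,"jaw":0},{"x":0,"y":0.07,"z":0.7,"roll":0,"jaw":0}]'
python3 -c "
from h import *
plan((.5072,.1555,.0855),18.3)"
```

```text
time_s: 8.5
position: [0.5078, 0.1558, 0.0876]
eef_rot: [1.838, 2.546, 0.001]
wrist_force: [4.1, -0.2, -3.0]
width: 0.23
grasp_force: 30.1
xyz cm [-0.01 -0.07  0.21] roll 0.0 yaz now 18.3 tiltdeg 0.07 F [ 4.1 -0.2 -3. ] J [-0.51  0.6   0.24  1.95 -0.24  0.62  0.2 ] t 8.5
```

Going over the nut freely; pressing to the boss now with a little more +x shift.

```bash
python3 -m pendant '[{"x":0,"y":0.07,"z":0.1,"roll":0,"jaw":0},{"x":0,"y":0.07,"z":0.2,"roll":0,"jaw":0},{"x":0,"y":0.07,"z":0.3,"roll":0,"jaw":0},{"x":0,"y":0.07,"z":0.3,"roll":0,"jaw":0},{"x":0,"y":0.07,"z":0.3,"roll":0,"jaw":0}]'
python3 -c "
from h import *
plan((.5072,.1555,.0855),18.3)"
```

```text
time_s: 8.92
position: [0.5082, 0.1559, 0.0852]
eef_rot: [1.839, 2.547, 0.001]
wrist_force: [3.5, -2.0, 2.6]
width: 0.227
grasp_force: 30.1
xyz cm [-0.01 -0.11 -0.03] roll 0.0 yaz now 18.3 tiltdeg 0.05 F [ 3.5 -2.   2.6] J [-0.51  0.61  0.24  1.95 -0.24  0.61  0.21] t 8.9167
```

```bash
python3 -m pendant '[{"x":0,"y":0.04,"z":0.05,"roll":0,"jaw":0},{"x":0,"y":0.04,"z":0.05,"roll":0,"jaw":0},{"x":0,"y":0.04,"z":0.05,"roll":0,"jaw":0},{"x":0,"y":0.04,"z":0.05,"roll":4,"jaw":0},{"x":0,"y":0.04,"z":0.05,"roll":8,"jaw":0},{"x":0,"y":0.04,"z":0.05,"roll":12,"jaw":0},{"x":0,"y":0.04,"z":0.05,"roll":16,"jaw":0},{"x":0,"y":0.04,"z":0.05,"roll":20,"jaw":0},{"x":0,"y":0.04,"z":0.05,"roll":20,"jaw":0}]'
python3 -c "
from h import *
plan((.5082,.1559,.0852),-37);print(arm.sense()['wrist_torque'])"
```

```text
time_s: 9.67
position: [0.5085, 0.1561, 0.085]
eef_rot: [2.256, 2.186, 0.001]
wrist_force: [2.5, -3.1, 7.2]
width: 0.225
grasp_force: 30.0
xyz cm [-0.02 -0.03 -0.02] roll 35.2 yaz now -1.8 tiltdeg 0.05 F [ 2.5 -3.1  7.2] J [-0.58  0.62  0.34  1.95 -0.34  0.63 -0.05] t 9.6667
[-0.57735819 -0.54463906  0.08686839]
```

```bash
python3 -m pendant '[{"x":0,"y":0,"z":0,"roll":4,"jaw":0},{"x":0,"y":0,"z":0,"roll":8,"jaw":0},{"x":0,"y":0,"z":0,"roll":12,"jaw":0},{"x":0,"y":0,"z":0,"roll":16,"jaw":0},{"x":0,"y":0,"z":0,"roll":20,"jaw":0}]'
python3 -c "
from h import *
print(arm.sense()['wrist_torque'])"
python3 -m pendant '[{"x":0,"y":0,"z":0,"roll":4,"jaw":0},{"x":0,"y":0,"z":0,"roll":8,"jaw":0},{"x":0,"y":0,"z":0,"roll":12,"jaw":0},{"x":0,"y":0,"z":0,"roll":14,"jaw":0},{"x":0,"y":0,"z":0,"roll":14,"jaw":0},{"x":0,"y":0,"z":0,"roll":14,"jaw":0}]'
python3 - <<'E'
from h import *
plan((.5082,.1559,.0852),-37);print(arm.sense()['wrist_torque'])
snap('top','t3');a,_=snap('side','s3');T=arm.sense()['position']
o=np.array([180,140]);F=12;w,h=55,48
I=cv2.resize(a[o[1]:o[1]+h,o[0]:o[0]+w],None,fx=F,fy=F,interpolation=cv2.INTER_CUBIC)
cv2.imwrite('pics/c5.png',I)
E
```

```text
time_s: 10.08
position: [0.5086, 0.1564, 0.0851]
eef_rot: [2.601, 1.762, 0.002]
wrist_force: [2.2, -0.6, 7.5]
width: 0.23
grasp_force: 30.2
[-0.42134257 -0.59091416  0.34454767]
time_s: 10.58
position: [0.5086, 0.1566, 0.085]
eef_rot: [-2.794, -1.436, -0.002]
wrist_force: [4.2, -0.8, 6.9]
width: 0.224
grasp_force: 30.2
xyz cm [-0.08  0.   -0.02] roll 1.4 yaz now -35.6 tiltdeg 0.07 F [ 4.2 -0.8  6.9] J [-0.68  0.65  0.51  1.95 -0.51  0.67 -0.47] t 10.5833
[-0.4078421  -0.46902605  0.27155537]
```

View pics/c5.png

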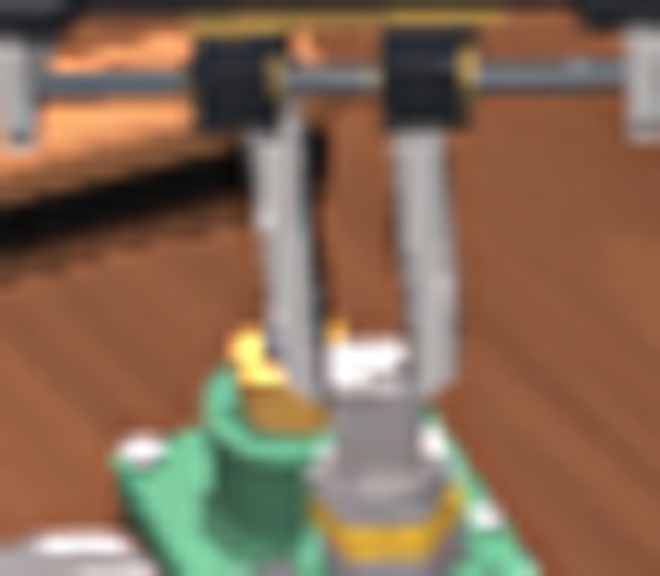

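The picture shows the yellow-band socket upright in the fingers at (380,450) of the crop. The contact height matches a seated socket. The torque (0.27–0.34 N m) matches the nut's drag, so the nut turned with it. I'm handing in.

```bash
python3 -m pendant '[{"x":0,"y":0,"z":0,"roll":0,"jaw":0},{"x":0,"y":0,"z":0,"roll":0,"jaw":0},{"x":0,"y":0,"z":0,"roll":0,"jaw":0}]'; python3 -c "
from workcell import arm
print(arm.job_done())"
```

```text
time_s: 10.93
position: [0.5086, 0.1566, 0.085]
eef_rot: [-2.794, -1.436, -0.002]
wrist_force: [2.7, -1.4, 6.4]
width: 0.228
grasp_force: 30.2
the job is handed in; nothing more can be done
None
```

The medium (yellow-band) socket is seated on the middle nut and still gripped; I turned the nut clockwise by an estimated 44° (about an eighth of a turn, inferred from tool rotation and torque, not seen directly), and handed in at 10.9 s with no verdict shown.

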